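# Raise the lane gate and slide the tote through

### The arm

A 6-joint arm with a two-finger parallel gripper is mounted at the origin on the work surface. World frame = base frame: x ahead of the robot, y to its left, z up, the work surface at z = 0. Lengths are in m, angles in rad, forces in N, time in s.
With the tool pointing down it reaches from about 0.35 to 1 m from the base axis. Payload 7.1 kg.
Tool frame: the origin (TCP) lies at the very end of the fingers, on their centre line; the grasp point (between the pads) lies 19 mm behind it; z points along the fingers, y is the line along which they close (so a half turn about z gives the same grasp; the last joint's range is limited). The gripper opens to 85 mm and grips with 20 to 120 N. Pads are 22 mm wide; open, the fingers measure 114 mm over their backs; the gripper's body (76 mm by 85 mm) begins 54 mm behind the grasp point. The pads swing forward as they close: fully open they stand 13 mm farther back than shut.
Start: joints at [-1.239, 0.423, 1.63, -0, 1.089, -0.019], TCP at [0.215, -0.587, 0.231] pointing down, gripper open.
Joint ranges: [-3, 3], [-0.9, 2.11], [0.09, 2.58], [-1.31, 4.45], [0.11, 2.69], [-2.54, 2.54]. Speed limits (rad/s): [2.39, 2.39, 3.01, 3.14, 3.14, 3.14].

### API

Orientations are given as [roll, pitch, yaw] about the fixed x, y, z axes, in that order (R = Rz(yaw) Ry(pitch) Rx(roll)).
In Python, from plant import env, vision, ticket gives the robot as it stands.
- The arm moves only by the shell command python3 -m handwheel 'ROWS'. ROWS is JSON, a list of rows, each a list of 3 entries, a list of its own where there are three numbers: the shift along the tool's x, y, z in m, then the turn about the tool's z in degrees, then the closure in counts, from 0 (fully open) to 255 (shut). A call has 1 to 12 rows; each row shifts and turns the commanded pose from where the row before left it, along the tool's axes as they then stand; what a row does not reach is not made up. A row lasts 1/10 s, in which the tool goes at most 50 mm and 8.59 degrees, less where a joint would pass 70% of its speed; a pose out of reach is approached as far as the arm can. A call with a gripper value outside its range is refused whole. The fingers move at their own pace and stop on an object; the grip force is fixed at half the most. Time passes only in rows, so rows that do not move let the fingers close. It gives the time, the measured TCP pose, the force, the opening and the grip force at its end, in the units of the state.
- env.get_obs(): the state, without advancing time (a new reading comes with each control period).
- vision.capture(name): name is "scene" or "top"; returns the picture (480x640x3 uint8, red, green, blue); there is no depth.
- vision.camera_model(name): a dict with "fov_y" (degrees; the focal length in pixels is half the picture's height over the tangent of half this angle, whatever the lens; pixels are square), "cx", "cy" (the principal point, pixels), "eye" and "rotation" of the camera in the world. Camera axes: x right, y up, looking along -z (the intrinsics and any distortion apply to the point x, -y, -z); pixel columns grow to the right and rows downward; lengths in m; the calibration is good to about 2 mm. A picture is of the moment at which its call begins. camera_model takes no time and is no camera call.
- ticket.finish_job(): hands the job in; it is judged then, once.
The state is a dict: "t": time; "qpos": joint angles; "qvel": joint speeds; "joint_torque": joint torques, N m; "tcp_pos": TCP position; "tool_rot": TCP orientation; "contact_force": force on the tool from outside, world axes, zero at the start; "torque": the same for the moment, N m; "opening": opening from 0.0 (shut) to 1.0 (fully open); "gripper_force": force on a finger pad.
Only numpy, scipy, OpenCV 4.12 (cv2) and the standard library are available. Lean on these libraries where they do the work, as an engineer would, in place of code of your own. Each camera call takes 0.05 s, during which the arm holds its last target. There are 200 camera calls.

### The job

Open the lane gate: push its red-ended barrier arm up past its balance point so that it stays up by itself, let go of it, and then gently push the blue tote along the track, under the raised gate, until it is home against the end stop. Only push: do not grip or lift anything, keep the two housings in the tote, leave everything else on the bench alone, and leave the gate up.

Things in the scene. Friction and masses are not known exactly. Their poses are not given: they have to be found in the camera images.
- lane: Fixed transfer lane, a 600 mm aluminium track. Origin on the bench top, mid width; +x points across it, away from the robot, +y upstream (track y -290 to +310 mm). The tote rides on two white strips at z 30 mm between side guides 160 mm apart and 50 mm high (outer faces x -95, +95 mm). The gate crosses at y +20 mm; its grey pedestal, 115 mm high, covers x +95 to +195 mm.
- end_stop (a point): Middle of the rubber bumpers' front on the end stop plate that closes the lane's -y end: lane x 0, y -265 mm, 62 mm above the bench. The plate is 90 mm high. The tote is home when its downstream wall touches the bumpers.
- gate (a joint): Hinge of the gate arm, rad: 0 = shut (arm level across the lane, pointing to lane -x, on a small rest post on the near guide), grows as the red end rises, 1.50 = raised on its stop, nearly upright. Balance point about 0.84: below it the arm falls shut, above it the steel weight swings it on to 1.50 and it stays. Damped; 1 to 1.6 N up at the red end starts it.
- gate_pivot (a point): Hinge axis of the gate, in the middle of the arm's thickness: 120 mm across the lane (+x), at y = +20 mm, 95 mm above the bench. The axis runs along lane y.
- gate_grip (a point): Middle of the red lift grip at the free end of the gate arm, 242.5 mm from the hinge axis. The grip is a cylinder along the arm, 28 mm diameter, 65 mm long; its blunt end is 275 mm from the hinge axis. The rest of the arm is a yellow and black 20 mm square tube. Shut, the grip overhangs the near side of the lane by 60 mm, its underside 81 mm above the bare bench.
- tote: Open blue plastic tote, 150 mm across the lane (x) by 190 mm along the lane (y), 75 mm high, walls 4 mm, about 0.4 kg plus the housings. Origin at the centre of its underside, which rides 30 mm above the bench. It starts upstream of the gate. Home against the end stop its origin is at lane y = -170 mm.
- housing_a: Flanged aluminium bearing housing standing in the tote: flange 60 mm diameter, barrel 40 mm diameter, 50 mm high, 0.2 kg. Origin at the centre of its underside.
- housing_b: A second housing like housing_a, standing in the other half of the tote.
- bottle: Yellow plastic bottle with a red cap on the bench near the robot, 52 mm diameter, 130 mm high. Origin at the centre of its underside. Bystander.
- spare_housing: A third bearing housing like those in the tote, standing on the bench near the robot. Bystander.
- screwdriver: Screwdriver with an orange handle, 180 mm long, lying on the bench right of the lane. Bystander.
- wrench: Steel wrench, 150 mm long, lying on the bench right of the lane. Bystander.
- screw_bin: Small black open bin, 90 by 110 by 50 mm, left of the lane. Bystander.
- washer_dish: Grey dish, 90 mm diameter, 30 mm high, left of the lane. Bystander.

How it is judged:
By the outcome, as a careful person would: the job done as asked, in the order asked, and still so for the second after the job is handed in, with the robot touching nothing.
It also fails if it takes over 58 s, if anything falls off the work surface, if the arm or the gripper's body presses on something with over 40 N, if the wrist force passes 120 N, or if a joint passes its speed limit or range.

## Working session

There is one attempt and no reset: what is moved stays moved. The work goes in short steps, Python scripts to look and compute and a shell command to move; the robot and the scene stay as the last step left them, time stands still between calls to the robot, and variables do not carry over. Pictures are saved under pics/ and viewed, at most 10 in all, crops included, and the job is handed in when it is done.

```bash
ls; mkdir -p pics
python3 - <<'E'
from plant import env,vision
import cv2
o=env.get_obs();print({k:o[k] for k in('t','tcp_pos','tool_rot','contact_force','opening')})
for n in('scene','top'):
    m=vision.camera_model(n);print(n,m)
    cv2.imwrite(f'pics/{n}0.png',vision.capture(n)[:,:,::-1])
E
```

```text
pics
{'t': 0.0, 'tcp_pos': array([ 0.21461752, -0.58641451,  0.23052238]), 'tool_rot': array([-3.14002556e+00, -3.17744531e-05,  3.50779574e-01]), 'contact_force': array([-0.83023184, -1.60696145, -0.16516818]), 'opening': 1.0011252593967563}
scene {'fov_y': 57.022951567502325, 'cx': 317.75727333798415, 'cy': 233.86627390834667, 'eye': array([ 1.41774596, -0.26421637,  0.82525782]), 'rotation': array([ 0.9033258 , -0.02137298,  1.31567938])}
top {'fov_y': 54.670837678558485, 'cx': 314.96137098240297, 'cy': 225.70353580720317, 'eye': array([ 0.36415029, -0.00693342,  1.18525207]), 'rotation': array([ 0.1270271 , -0.01608782, -1.53957957])}
```

View pics/scene0.png

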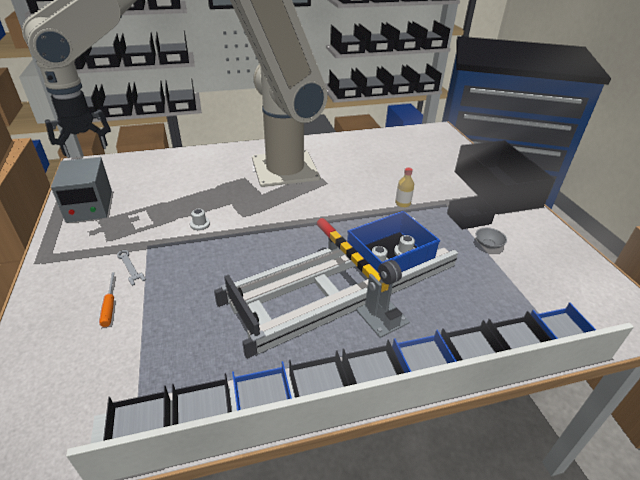

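View pics/top0.png

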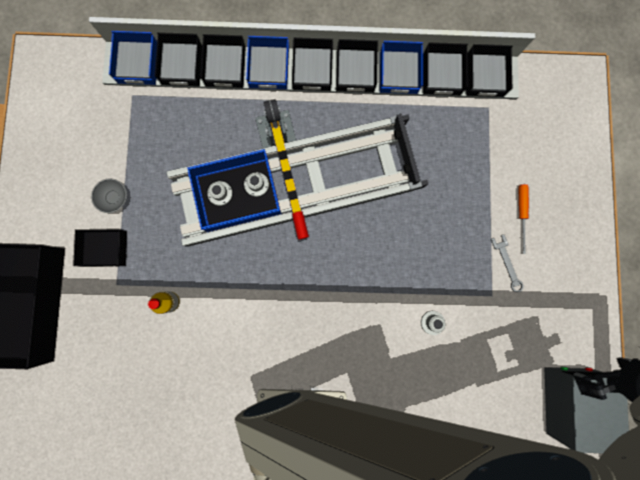

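The scene view shows the shut gate with its red end near the robot at (326,227) and the tote upstream, to the right. In the top view the red end is at (301,226), the tote covers about (190–280, 152–230), and the end stop is at (405,150). I'll enlarge the lane to read it more closely.

Run:
```python
import cv2
i=cv2.imread('pics/top0.png')[90:260,160:440]
i=cv2.resize(i,None,fx=2.8,fy=2.8,interpolation=cv2.INTER_CUBIC)
cv2.imwrite('pics/topc.png',i)
```

```text
(no output)
```

View pics/topc.png

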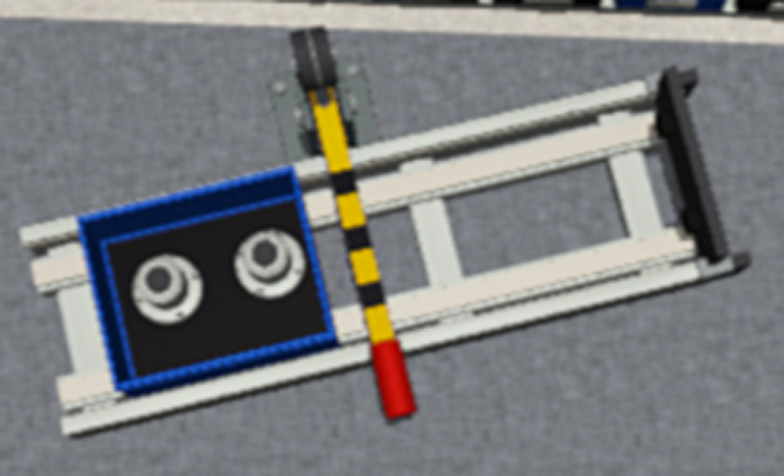

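```bash
cat > h.py <<'E'
import numpy as np
from plant import vision
from scipy.spatial.transform import Rotation as Ro
def proj(n,P):
    m=vision.camera_model(n);R=Ro.from_euler('xyz',m['rotation']).as_matrix()
    c=(np.atleast_2d(P)-m['eye'])@R; f=240/np.tan(np.radians(m['fov_y']/2))
    return np.c_[m['cx']+f*c[:,0]/-c[:,2], m['cy']+f*c[:,1]/c[:,2]]
def lane(p,L):
    L=np.atleast_2d(L);c,s=np.cos(p[2]),np.sin(p[2])
    return np.c_[p[0]+c*L[:,0]-s*L[:,1],p[1]+s*L[:,0]+c*L[:,1],L[:,2]]
E
cat > fit.py <<'E'
import numpy as np
from h import *
from scipy.optimize import least_squares
print(vision.camera_model('top').keys())
px=np.array([[80,218],[295,168],[337,341],[122,394],[64,434],[20,230],[401,416],[385,344]])/2.8+[160,90]
def L(ty):return np.array([[75,ty+95,105],[75,ty-95,105],[-75,ty-95,105],[-75,ty+95,105],[-95,310,45],[95,310,50],[-155,20,100],[-90,20,109]])/1000
m=vision.camera_model('top');f=240/np.tan(np.radians(m['fov_y']/2));c0=np.array([m['cx'],m['cy']])
def r(p,full=0):
    q=proj('top',lane(p,L(p[3]*1000)));d=(q-c0)/f
    q=c0+(q-c0)*(1+p[4]*(d**2).sum(1,keepdims=True))
    return (q-px).ravel()
s=least_squares(r,[.55,0,.2,.17,0]);print(s.x,s.fun.reshape(-1,2).round(1))
p=s.x
for n,l in dict(grip=[-.1225,.02,.095],tip=[-.155,.02,.095],stop=[0,-.265,.062],toteback=[0,p[3]+.095,.105],pivot=[.12,.02,.095]).items():
    w=lane(p,l);print(n,w.round(3),proj('scene',w).round(0))
E
python3 fit.py
```

```text
dict_keys(['fov_y', 'cx', 'cy', 'eye', 'rotation'])
[ 0.62388402  0.02812775  0.27334472  0.15075521 -0.03177757] [[-0.   0.6]
 [ 1.   0.1]
 [ 0.4 -1.6]
 [-1.9 -1.4]
 [ 0.5  1.2]
 [ 0.2  0.2]
 [ 0.4  1.1]
 [-0.5 -0.3]]
grip [[0.501 0.014 0.095]] [[326. 227.]]
tip [[0.469 0.006 0.095]] [[320. 221.]]
stop [[ 0.695 -0.227  0.062]] [[248. 302.]]
toteback [[0.558 0.265 0.105]] [[420. 224.]]
pivot [[0.734 0.08  0.095]] [[379. 282.]]
```

```bash
python3 -m handwheel '[[[0,0,0],4.5,255],[[0.018,-0.025,0],0,255],[[0.018,-0.025,0],0,255],[[0.018,-0.025,0],0,255],[[0.018,-0.025,0],0,255],[[0.018,-0.025,0],0,255],[[0.018,-0.025,0],0,255],[[0.018,-0.025,0],0,255],[[0.018,-0.025,0],0,255],[[0.018,-0.025,0],0,255],[[0.018,-0.025,0],0,255]]'; python3 -m handwheel '[[[0.018,-0.025,0],0,255],[[0.018,-0.025,0],0,255],[[0.018,-0.025,0],0,255],[[0.018,-0.025,0],0,255],[[0.018,-0.025,0],0,255],[[0.018,-0.025,0],0,255],[[0.018,-0.025,0],0,255],[[0.018,-0.025,0],0,255],[[0.018,-0.025,0],0,255],[[0.018,-0.025,0],0,255],[[0,0,0],0,255]]'
```

```text
t: 1.2
tcp_pos: [0.321, -0.2964, 0.2312]
tool_rot: [-3.141, 0.0, 0.272]
contact_force: [0.4, -0.7, -0.1]
opening: -0.001
gripper_force: 0.0
t: 2.3
tcp_pos: [0.428, -0.0061, 0.2313]
tool_rot: [-3.141, -0.001, 0.275]
contact_force: [-0.1, -0.5, -0.5]
opening: 0.002
gripper_force: 0.0
```

```bash
python3 -m handwheel '[[[0,0,0.026],0,255],[[0,0,0.026],0,255],[[0,0,0.026],0,255],[[0,0,0.026],0,255],[[0,0,0.026],0,255],[[0,0,0.026],0,255],[[0.01,0,0],0,255],[[0.01,0,0],0,255],[[0,0,0],0,255]]'
python3 - <<'E'
from plant import vision
import cv2,numpy as np
a=vision.capture('scene')[150:330,200:480,::-1];b=vision.capture('top')[140:260,220:380,::-1]
a=cv2.resize(a,(700,450),interpolation=2);cv2.imwrite('pics/a1.png',a)
b=cv2.resize(b,(640,480),interpolation=2);cv2.imwrite('pics/b1.png',b)
E
```

```text
t: 3.2
tcp_pos: [0.4495, -0.0031, 0.0767]
tool_rot: [3.14, -0.004, 0.272]
contact_force: [-0.1, -0.0, 0.5]
opening: 0.003
gripper_force: 0.0
```

View pics/a1.png

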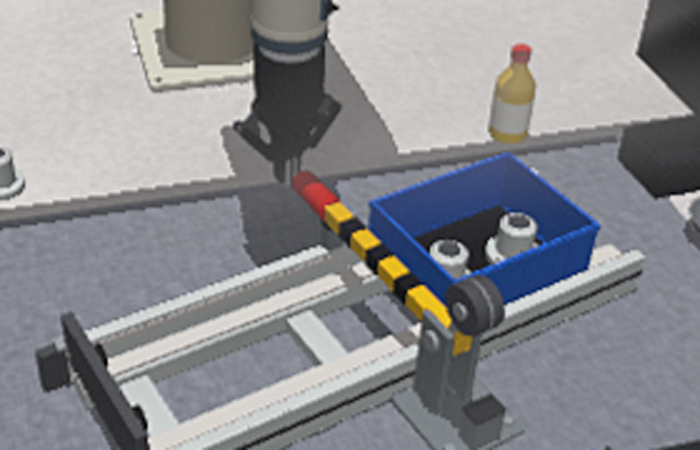

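The fingers stand at crop pixel (285,170), just short of the red end's blunt face at (300,180). I'll check the sideways alignment by projecting points.

Run:
```python
from h import *
P=[[0.4495,-.0031,.0767],[0.4495,-.0031,.1067],[.469,.006,.095],[.469,.006,.081],[.469,.006,.109]]
print((proj('scene',P)-[200,150])*2.5)
```

```text
[[287.61232325 180.68630073]
 [288.08479645 159.13723812]
 [300.18659989 176.62171946]
 [299.87847931 186.68146001]
 [300.49910354 166.41887764]]
```

```bash
python3 -m handwheel '[[[0.003,0,0],0,255],[[0.003,0,0],0,255],[[0.002,0,0],0,255],[[0,0,0],0,255]]'
```

```text
t: 3.7
tcp_pos: [0.4545, -0.0009, 0.0755]
tool_rot: [3.141, -0.001, 0.272]
contact_force: [-0.0, -0.0, -0.1]
opening: -0.001
gripper_force: 0.0
```

```bash
python3 -m handwheel '[[[0.002,-0.002,0],0,255],[[0.002,0,0],0,255],[[0,0,0],0,255]]';python3 -m handwheel '[[[0.002,0,0],0,255],[[0,0,0],0,255]]'
```

```text
t: 4.0
tcp_pos: [0.4577, 0.0021, 0.0753]
tool_rot: [3.142, -0.0, 0.272]
contact_force: [0.2, 0.8, -0.4]
opening: 0.001
gripper_force: 0.0
t: 4.2
tcp_pos: [0.4596, 0.0026, 0.0753]
tool_rot: [3.142, -0.0, 0.272]
contact_force: [0.3, 0.4, -0.2]
opening: -0.002
gripper_force: 0.0
```

```bash
python3 -m handwheel '[[[0.002,0,0],0,255],[[0,0,0],0,255]]';python3 -m handwheel '[[[0.002,0,0],0,255],[[0,0,0],0,255]]'
```

```text
t: 4.4
tcp_pos: [0.4616, 0.0031, 0.0754]
tool_rot: [3.141, -0.0, 0.272]
contact_force: [0.5, -0.7, -0.1]
opening: 0.002
gripper_force: 0.0
t: 4.6
tcp_pos: [0.4628, 0.0036, 0.0752]
tool_rot: [-3.141, 0.001, 0.272]
contact_force: [-1.4, -0.7, 0.4]
opening: 0.002
gripper_force: 0.6
```

```bash
python3 -m handwheel '[[[0.002,0,0],0,255],[[0,0,0],0,255]]';python3 -m handwheel '[[[0.002,0,0],0,255],[[0,0,0],0,255]]'
```

```text
t: 4.8
tcp_pos: [0.4627, 0.0038, 0.075]
tool_rot: [-3.141, 0.005, 0.273]
contact_force: [-6.5, -4.0, 6.5]
opening: 0.003
gripper_force: 4.0
t: 5.0
tcp_pos: [0.4626, 0.004, 0.0748]
tool_rot: [-3.14, 0.009, 0.273]
contact_force: [-14.0, -7.6, 10.2]
opening: 0.003
gripper_force: 7.2
```

```bash
python3 -m handwheel '[[[0,0,-0.003],0,255],[[0,0,-0.003],0,255],[[0,0,0],0,255]]';python3 -m handwheel '[[[0,0,-0.003],0,255],[[0,0,-0.003],0,255],[[0,0,0],0,255]]'
```

```text
t: 5.3
tcp_pos: [0.4627, 0.004, 0.0803]
tool_rot: [-3.14, 0.009, 0.273]
contact_force: [-9.3, -6.5, -1.4]
opening: -0.002
gripper_force: 5.2
t: 5.6
tcp_pos: [0.4626, 0.004, 0.0863]
tool_rot: [-3.14, 0.009, 0.273]
contact_force: [-8.9, -6.3, -1.4]
opening: 0.001
gripper_force: 5.2
```

```bash
python3 -m handwheel '[[[0,0,-0.006],0,255],[[0,0,-0.005],0,255],[[0.0005,0,-0.006],0,255],[[0.0005,0,-0.005],0,255],[[0,0,0],0,255]]';python3 -m handwheel '[[[0.001,0,-0.006],0,255],[[0.001,0,-0.006],0,255],[[0.001,0,-0.006],0,255],[[0.001,0,-0.006],0,255],[[0,0,0],0,255]]'
```

```text
t: 6.1
tcp_pos: [0.4635, 0.0043, 0.1084]
tool_rot: [-3.14, 0.009, 0.273]
contact_force: [-10.1, -5.8, 0.1]
opening: 0.004
gripper_force: 5.6
t: 6.6
tcp_pos: [0.4663, 0.0051, 0.1322]
tool_rot: [-3.14, 0.011, 0.273]
contact_force: [-13.9, -7.7, 1.0]
opening: 0.001
gripper_force: 7.3
```

```bash
python3 -m handwheel '[[[0.001,0,-0.006],0,255],[[0.001,0,-0.006],0,255],[[0.0015,0,-0.006],0,255],[[0.0015,0,-0.006],0,255],[[0.002,0,-0.006],0,255],[[0.002,0,-0.006],0,255],[[0,0,0],0,255]]';python3 -m handwheel '[[[0.002,0,-0.006],0,255],[[0.002,0,-0.006],0,255],[[0.0025,0,-0.006],0,255],[[0.0025,0,-0.006],0,255],[[0.003,0,-0.006],0,255],[[0.003,0,-0.006],0,255],[[0,0,0],0,255]]'
```

```text
t: 7.3
tcp_pos: [0.4746, 0.0075, 0.1682]
tool_rot: [-3.14, 0.013, 0.273]
contact_force: [-17.1, -6.9, 4.3]
opening: 0.005
gripper_force: 8.7
t: 8.0
tcp_pos: [0.4883, 0.0113, 0.2042]
tool_rot: [-3.14, 0.015, 0.273]
contact_force: [-22.0, -7.2, 10.3]
opening: -0.003
gripper_force: 11.3
```

```bash
python3 -m handwheel '[[[0.002,0,-0.006],0,255],[[0.0025,0,-0.006],0,255],[[0.003,0,-0.006],0,255],[[0.003,0,-0.006],0,255],[[0.0035,0,-0.006],0,255],[[0.0035,0,-0.006],0,255],[[0.004,0,-0.006],0,255],[[0,0,0],0,255]]'; python3 -m handwheel '[[[0.004,0,-0.006],0,255],[[0.0045,0,-0.006],0,255],[[0.0045,0,-0.006],0,255],[[0.005,0,-0.006],0,255],[[0.005,0,-0.006],0,255],[[0.005,0,-0.006],0,255],[[0.005,0,-0.006],0,255],[[0,0,0],0,255]]'
```

```text
t: 8.8
tcp_pos: [0.513, 0.0181, 0.2477]
tool_rot: [-3.14, 0.006, 0.272]
contact_force: [-13.5, -1.8, 9.1]
opening: 0.001
gripper_force: 6.6
t: 9.6
tcp_pos: [0.5488, 0.0273, 0.2903]
tool_rot: [3.141, -0.002, 0.272]
contact_force: [0.7, 0.1, 0.0]
opening: -0.0
gripper_force: 0.0
```

```bash
python3 -m handwheel '[[[0,0,0],0,255],[[0,0,0],0,255]]'
python3 - <<'E'
from plant import vision
import cv2,numpy as np
a=vision.capture('scene')[60:360,200:480,::-1]
cv2.imwrite('pics/a2.png',cv2.resize(a,(560,600),interpolation=2))
E
```

```text
t: 9.8
tcp_pos: [0.5471, 0.0271, 0.2889]
tool_rot: [-3.141, 0.001, 0.272]
contact_force: [0.9, 0.1, 0.3]
opening: -0.007
gripper_force: 0.0
```

View pics/a2.png

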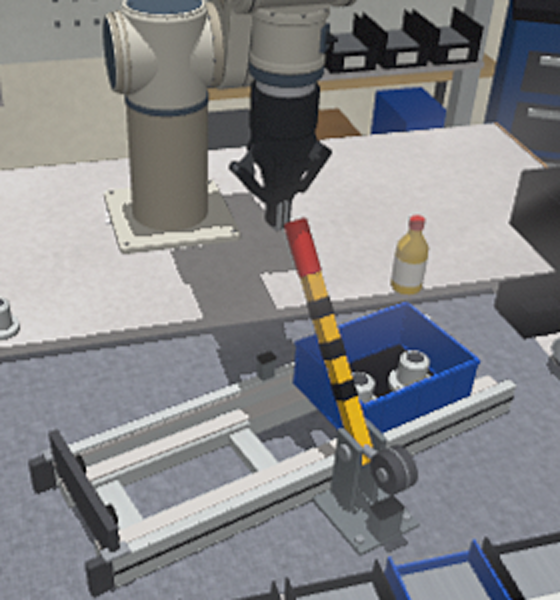

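The arm is well up, with its red end at full-image pixel (348,172), and clear of the fingers. I'll work out the angle and check which way it is swinging.

```bash
python3 - <<'E'
from h import *
p=[.6239,.0281,.2733]
for t in np.arange(.7,1.55,.1):
    print(round(t,1),proj('scene',lane(p,[.12-.275*np.cos(t),.02,.095+.275*np.sin(t)])).round(0))
E
python3 -m handwheel '[[[0,0,0],0,255],[[0,0,0],0,255],[[0,0,0],0,255]]'
python3 - <<'E'
from plant import vision
import cv2,numpy as np
i=vision.capture('scene')[60:300,300:430].astype(int)
m=(i[...,0]>130)&(i[...,1]<60)&(i[...,2]<60)
n,l,s,c=cv2.connectedComponentsWithStats(m.astype(np.uint8))
print([(x[:5]+[300,60,0,0,0]).tolist() for x in s[1:] if x[4]>30])
E
```

```text
0.7 [[335. 176.]]
0.8 [[340. 172.]]
0.9 [[345. 169.]]
1.0 [[351. 168.]]
1.1 [[357. 167.]]
1.2 [[364. 168.]]
1.3 [[372. 169.]]
1.4 [[380. 173.]]
1.5 [[388. 177.]]
t: 10.15
tcp_pos: [0.5474, 0.0271, 0.2893]
tool_rot: [-3.142, 0.0, 0.272]
contact_force: [-1.0, 1.1, -0.4]
opening: 0.002
gripper_force: 0.0
[]
```

```bash
python3 -m handwheel '[[[-0.015,0,0],0,255],[[-0.015,-0.015,0],0,255],[[0,-0.025,0],0,255],[[0,-0.025,0],0,255],[[0,-0.025,0],0,255],[[0,-0.025,0],0,255],[[0.02,-0.03,0],0,255],[[0.02,-0.03,0],0,255],[[0.02,-0.03,0],0,255],[[0.02,-0.03,0],0,255],[[0.024,-0.04,0],0,255],[[0,0,0],0,255]]'
python3 - <<'E'
from plant import vision
import cv2
from h import *
a=vision.capture('scene')[40:340,180:580,::-1]
cv2.imwrite('pics/a3.png',cv2.resize(a,(800,600),interpolation=2))
b=vision.capture('top')
cv2.imwrite('pics/b3.png',cv2.resize(b[80:260,150:430,::-1],(784,504),interpolation=2))
E
```

```text
t: 11.4
tcp_pos: [0.5458, 0.3165, 0.2891]
tool_rot: [-3.14, -0.002, 0.275]
contact_force: [-0.2, -0.7, 0.1]
opening: -0.001
gripper_force: 0.0
```

View pics/a3.png

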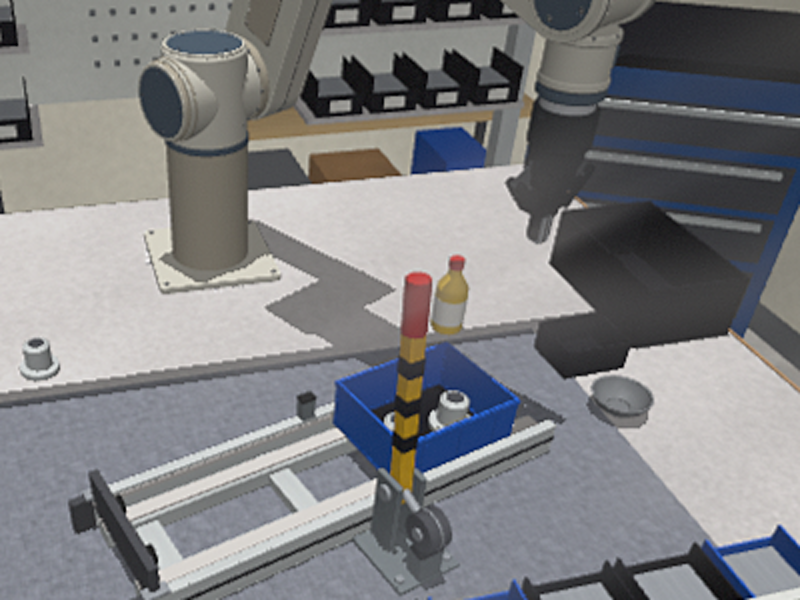

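The gate is up on its stop: red end at full-image (388,177), which matches 1.50. I'll turn the narrow finger face towards the tote before going down.

```bash
python3 -c "
from plant import env;print(env.get_obs()['qpos'])"; python3 -m handwheel '[[[0,0,0],8,255],[[0,0,0],7,255]]'; python3 -c "
from plant import env;print(env.get_obs()['qpos'])"
```

```text
[ 5.02370035e-01  3.70630293e-01  1.57009908e+00 -2.09836470e-04
  1.20192827e+00  1.79927535e+00]
t: 11.7
tcp_pos: [0.5443, 0.3106, 0.2892]
tool_rot: [3.141, 0.001, 0.004]
contact_force: [-0.4, 0.4, -0.1]
opening: 0.003
gripper_force: 0.0
[ 4.99686321e-01  3.68359502e-01  1.57219913e+00 -2.71992701e-04
  1.20187053e+00  2.06630297e+00]
```

```bash
python3 -m handwheel '[[[0,0,0],-8.1,255],[[0,0,0],-8.1,255],[[0,0,0],-8.1,255],[[0,0,0],-8.1,255],[[0,0,0],-8.1,255],[[0,0,0],-8.1,255],[[0,0,0],-8.1,255],[[0,0,0],-8.1,255],[[0,0,0],-8.1,255],[[0,0,0],-8.1,255],[[0,0,0],-8.1,255],[[0,0,0],-8.1,255]]'; python3 -m handwheel '[[[0,0,0],-7.8,255],[[0,0,0.027],0,255],[[0,0,0.027],0,255],[[0,0,0.027],0,255],[[0,0,0.027],0,255],[[0,0,0.027],0,255],[[0,0,0.027],0,255],[[0,0,0.027],0,255],[[0,0,0.027],0,255],[[0,0,0],0,255]]'
```

```text
t: 12.9
tcp_pos: [0.5444, 0.3103, 0.2894]
tool_rot: [-3.141, 0.0, 1.711]
contact_force: [-0.2, 1.0, 1.0]
opening: -0.001
gripper_force: 0.0
t: 13.9
tcp_pos: [0.5422, 0.3092, 0.0701]
tool_rot: [-3.135, 0.002, 1.842]
contact_force: [-0.0, -0.5, 0.1]
opening: -0.002
gripper_force: 0.0
```

```bash
python3 -m handwheel '[[[-0.007,0.001,0],0,255],[[-0.007,0.001,0],0,255],[[-0.007,0.001,0],0,255],[[-0.005,0,0],0,255],[[-0.003,0,0],0,255],[[-0.003,0,0],0,255],[[-0.003,0,0],0,255],[[-0.003,0,0],0,255]]';python3 -m handwheel '[[[-0.003,0,0],0,255],[[-0.003,0,0],0,255],[[-0.003,0,0],0,255],[[-0.003,0,0],0,255]]'
```

```text
t: 14.7
tcp_pos: [0.5579, 0.2769, 0.0735]
tool_rot: [3.141, -0.001, 1.843]
contact_force: [-2.4, 4.9, 0.4]
opening: 0.001
gripper_force: 2.8
t: 15.1
tcp_pos: [0.5611, 0.2656, 0.0735]
tool_rot: [3.141, -0.001, 1.843]
contact_force: [-1.7, 5.4, 0.8]
opening: -0.0
gripper_force: 2.8
```

```bash
python3 -m handwheel '[[[-0.004,0,0],0,255],[[-0.005,0,0],0,255],[[-0.005,0,0],0,255],[[-0.005,0,0],0,255],[[-0.005,0,0],0,255],[[-0.005,0,0],0,255],[[-0.005,0,0],0,255],[[-0.005,0,0],0,255],[[-0.005,0,0],0,255],[[-0.005,0,0],0,255],[[-0.005,0,0],0,255],[[-0.005,0,0],0,255]]';python3 -m handwheel '[[[-0.005,0,0],0,255],[[-0.005,0,0],0,255],[[-0.005,0,0],0,255],[[-0.005,0,0],0,255],[[-0.005,0,0],0,255],[[-0.005,0,0],0,255],[[-0.005,0,0],0,255],[[-0.005,0,0],0,255],[[-0.005,0,0],0,255],[[-0.005,0,0],0,255],[[-0.005,0,0],0,255],[[-0.005,0,0],0,255]]'
```

```text
t: 16.3
tcp_pos: [0.5769, 0.2087, 0.0735]
tool_rot: [3.141, -0.001, 1.843]
contact_force: [-1.4, 5.2, 1.8]
opening: -0.001
gripper_force: 3.0
t: 17.5
tcp_pos: [0.593, 0.1509, 0.0735]
tool_rot: [3.141, -0.001, 1.843]
contact_force: [-2.1, 6.0, 2.0]
opening: -0.001
gripper_force: 3.2
```

```bash
python3 -m handwheel '[[[-0.005,0,0],0,255],[[-0.005,0,0],0,255],[[-0.005,0,0],0,255],[[-0.005,0,0],0,255],[[-0.005,0,0],0,255],[[-0.005,0,0],0,255],[[-0.005,0,0],0,255],[[-0.005,0,0],0,255],[[-0.005,0,0],0,255],[[-0.005,0,0],0,255],[[-0.005,0,0],0,255],[[-0.004,0,0],0,255]]'
python3 - <<'E'
from plant import vision
import cv2
a=vision.capture('scene')[100:400,180:580,::-1]
cv2.imwrite('pics/a4.png',cv2.resize(a,(800,600),interpolation=2))
E
```

```text
t: 18.7
tcp_pos: [0.6088, 0.0941, 0.0735]
tool_rot: [3.142, -0.001, 1.843]
contact_force: [-2.5, 5.9, 2.0]
opening: -0.001
gripper_force: 3.4
```

View pics/a4.png

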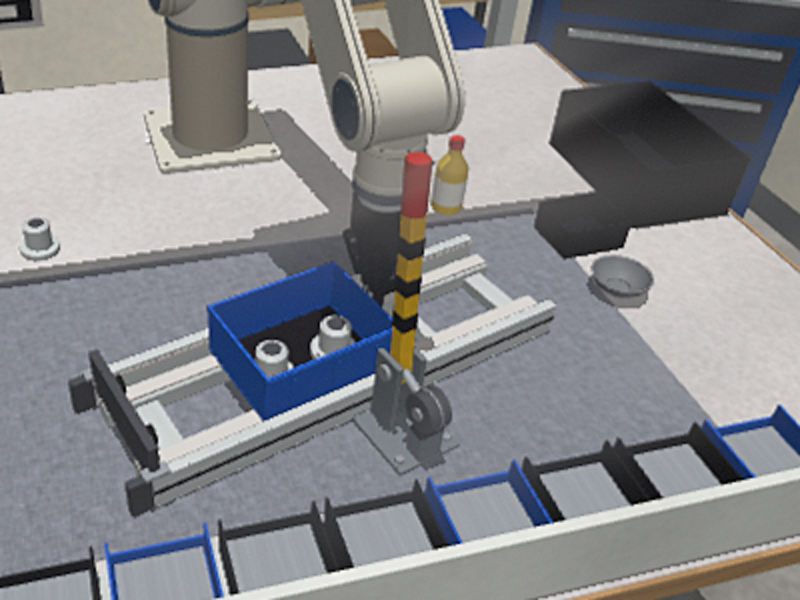

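The tote is partway under the raised gate, with both housings standing in it (crop 272,357 and 333,335). I'll back off slightly and shift 15 mm towards the near side, so the wrist has more room past the upright arm.

```bash
python3 -m handwheel '[[[0.005,0,0],0,255],[[0,-0.008,0],0,255],[[0,-0.007,0],0,255],[[-0.003,0,0],0,255],[[-0.003,0,0],0,255],[[-0.003,0,0],0,255],[[-0.004,0,0],0,255],[[-0.005,0,0],0,255],[[-0.005,0,0],0,255],[[-0.005,0,0],0,255],[[-0.005,0,0],0,255],[[-0.005,0,0],0,255]]';python3 -m handwheel '[[[-0.005,0,0],0,255],[[-0.005,0,0],0,255],[[-0.005,0,0],0,255],[[-0.005,0,0],0,255],[[-0.005,0,0],0,255],[[-0.005,0,0],0,255],[[-0.005,0,0],0,255],[[-0.005,0,0],0,255]]'
```

```text
t: 19.95
tcp_pos: [0.6033, 0.0575, 0.0733]
tool_rot: [-3.141, -0.001, 1.843]
contact_force: [-1.3, 5.6, 1.0]
opening: -0.003
gripper_force: 2.6
t: 20.75
tcp_pos: [0.6139, 0.0192, 0.0733]
tool_rot: [-3.141, -0.001, 1.843]
contact_force: [-1.6, 6.1, 0.8]
opening: 0.001
gripper_force: 3.2
```

```bash
python3 -m handwheel '[[[-0.005,0,0],0,255],[[-0.005,0,0],0,255],[[-0.005,0,0],0,255],[[-0.005,0,0],0,255],[[-0.005,0,0],0,255],[[-0.005,0,0],0,255],[[-0.005,0,0],0,255],[[-0.004,0,0],0,255],[[-0.003,0,0],0,255],[[-0.002,0,0],0,255]]';python3 -m handwheel '[[[-0.002,0,0],0,255],[[-0.002,0,0],0,255],[[-0.002,0,0],0,255],[[-0.002,0,0],0,255]]'
```

```text
t: 21.75
tcp_pos: [0.6256, -0.0232, 0.0732]
tool_rot: [-3.141, -0.001, 1.843]
contact_force: [-1.7, 6.2, 2.3]
opening: -0.002
gripper_force: 3.3
t: 22.15
tcp_pos: [0.6277, -0.0307, 0.0732]
tool_rot: [-3.141, -0.001, 1.843]
contact_force: [-3.0, 5.6, 2.0]
opening: -0.0
gripper_force: 3.3
```

```bash
python3 -m handwheel '[[[-0.002,0,0],0,255],[[-0.002,0,0],0,255]]'
```

```text
t: 22.35
tcp_pos: [0.6288, -0.0345, 0.0732]
tool_rot: [-3.141, -0.002, 1.843]
contact_force: [-3.6, 13.7, 2.6]
opening: -0.002
gripper_force: 7.9
```

```bash
python3 -m handwheel '[[[-0.001,0,0],0,255],[[0,0,0],0,255]]'; python3 -m handwheel '[[[-0.001,0,0],0,255],[[0,0,0],0,255]]'
```

```text
t: 22.55
tcp_pos: [0.6288, -0.0344, 0.0733]
tool_rot: [-3.141, -0.003, 1.843]
contact_force: [-3.0, 11.3, 3.3]
opening: -0.002
gripper_force: 6.0
t: 22.75
tcp_pos: [0.6288, -0.0345, 0.0733]
tool_rot: [-3.14, -0.004, 1.843]
contact_force: [-3.9, 15.6, 3.4]
opening: 0.0
gripper_force: 8.2
```

```bash
python3 -m handwheel '[[[0.003,0,0],0,255],[[0.01,0,0],0,255],[[0.015,-0.005,0],0,255],[[0,0,-0.02],0,255],[[0,0,-0.03],0,255],[[0,0,-0.03],0,255],[[0,-0.02,-0.03],0,255],[[0,-0.03,-0.03],0,255],[[0,-0.03,0],0,255],[[0,-0.03,0],0,255],[[0,-0.03,0],0,255],[[0,0,0],0,255]]'; python3 -m handwheel '[[[0,-0.03,0],0,255],[[0.03,-0.03,0],0,255],[[0.03,0,0],0,255],[[0.03,0,0],0,255],[[0.03,0,0],0,255],[[0,0,0],0,255],[[0,0,0],0,255],[[0,0,0],0,255]]';  python3 - <<'E'
from plant import vision
import cv2
a=vision.capture('scene')[100:400,180:580,::-1]
cv2.imwrite('pics/a5.png',cv2.resize(a,(800,600),interpolation=2))
E
```

```text
t: 23.95
tcp_pos: [0.4783, -0.049, 0.2129]
tool_rot: [-3.139, -0.001, 1.842]
contact_force: [0.3, -0.4, -0.2]
opening: 0.002
gripper_force: 0.0
t: 24.75
tcp_pos: [0.393, 0.0502, 0.2134]
tool_rot: [3.141, 0.0, 1.843]
contact_force: [-0.1, -0.7, -0.7]
opening: 0.001
gripper_force: 0.0
```

View pics/a5.png

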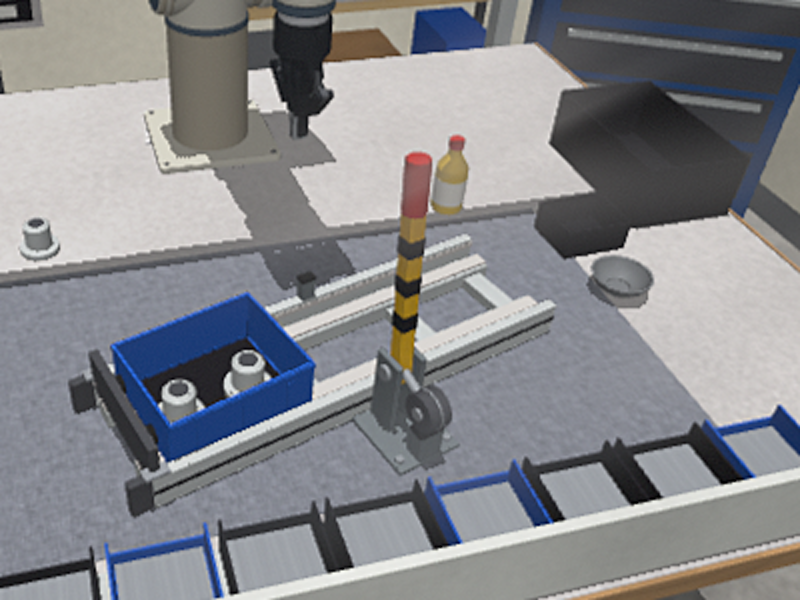

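The tote sits against the stop plate with both housings upright (crop 180,400 and 247,372), the gate is up (417,158) and the robot is clear. One numeric check for rebound before handing in.

Run:
```python
from h import *
p=[.6239,.0281,.2733]
for ty in(-.15,-.16,-.17):print(ty,((proj('scene',lane(p,[[.075,ty+.095,.105],[.075,ty-.095,.105],[-.075,ty+.095,.105]]))-[180,100])*2).round(0).tolist())
```

```text
-0.15 [[325.0, 356.0], [177.0, 415.0], [261.0, 284.0]]
-0.16 [[317.0, 358.0], [169.0, 418.0], [255.0, 287.0]]
-0.17 [[310.0, 361.0], [160.0, 422.0], [248.0, 289.0]]
```

```bash
python3 -c "
from plant import ticket;print(ticket.finish_job())"
```

```text
the job is handed in; nothing more can be done
None
```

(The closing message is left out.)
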